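Shake up the tall bottle on the touch mixer

ROBOT

A 6-joint arm with a two-finger parallel gripper is mounted at the origin on a cart in front of the work surface, level with it; the furniture and walls round the work are solid. World frame = base frame: x ahead of the robot, y to its left, z up, the work surface at z = 0. Lengths are in mm, angles in rad, forces in N, time in s.
With the tool pointing down it reaches from about 275 to 750 mm from the base axis. Payload 10.2 kg.
Tool frame: the origin (TCP) lies at the centre of the arm's flange, where the gripper is bolted on; the fingertips stand 173 mm ahead of it and the grasp point (between the pads) lies 155 mm ahead of it; z points along the fingers, y is the line along which they close (so a half turn about z gives the same grasp; the last joint's range is limited). The gripper opens to 85 mm and grips with 20 to 120 N. Pads are 22 mm wide; open, the fingers measure 114 mm over their backs; the gripper's body (76 mm by 85 mm) begins 54 mm behind the grasp point. The pads swing forward as they close: fully open they stand 13 mm farther back than shut.
Start: joints at [0.906, 0.313, 1.498, -0, 1.331, -0.223], TCP at [224.487, 474.593, 404.694] pointing down, gripper open.
Joint ranges: [-2.94, 2.94], [-0.97, 2.17], [0.19, 2.56], [-1.23, 4.37], [0.02, 3.11], [-2.88, 2.88]. Speed limits (rad/s): [2.39, 2.39, 3.01, 3.14, 3.14, 3.14].

INTERFACE

Orientations are given as a unit quaternion [w, x, y, z].
In Python, from rig import ctrl gives the robot as it stands.
- The arm moves only by the shell command python3 steer.py [OPENING] [FORCE], which reads ROWS from standard input. ROWS is a JSON list of rows, 1 to 8 of them, each written [[dx, dy, dz], [rx, ry, rz]]: dx, dy, dz in mm, then a rotation vector rx, ry, rz in rad; each row is the pose to reach, as a shift and turn from the pose commanded when the command began, along the tool's axes at that moment; what a row does not reach only later rows make up. A row lasts 1/10 s, in which the tool goes at most 50 mm and 0.15 rad, less where a joint would pass 70% of its speed; a pose out of reach is approached as far as the arm can. OPENING is the opening from 0.0 (shut) to 1.0 (fully open), set as the command begins (- or left out keeps the last). The fingers move at their own pace and stop on an object; FORCE is the grip in N (left out, the last holds). Time passes only in rows, so rows that do not move let the fingers close. It prints the time, the measured TCP pose, the force, the opening and the grip force at its end. Input that does not fit is refused with a message, and nothing moves.
- ctrl.sense(): the state, without advancing time (a new reading comes with each control period).
- ctrl.capture(name): name is "scene" or "top" or "wrist"; returns the picture (384x512x3 uint8, red, green, blue); there is no depth.
- ctrl.calibration(name): a dict with "fx", "fy", "cx", "cy" (pixels), "position" and "attitude" of the camera in the world. Camera axes: x right, y down, z forward; pixel columns grow to the right and rows downward; lengths in mm; the calibration is good to about 2 mm. A picture is of the moment at which its call begins: read the wrist's pose just before it. calibration takes no time and is no camera call; for the wrist camera it gives the pose at the moment of the call.
- ctrl.finish_job(): hands the job in; it is judged then, once.
The state is a dict: "time_s": time; "joints": joint angles; "dq": joint speeds; "tau": joint torques, N m; "eef_pos": TCP position; "ee_rot": TCP orientation; "force": force on the tool from outside, world axes, zero at the start; "wrist_torque": the same for the moment, N m; "grip_width": opening from 0.0 (shut) to 1.0 (fully open); "grip_force": force on a finger pad.
Only numpy, scipy, OpenCV 4.12 (cv2) and the standard library are available. Lean on these libraries where they do the work, as an engineer would, in place of code of your own. Each camera call takes 0.05 s, during which the arm holds its last target. There are 200 camera calls.

TASK

Get the tall amber bottle ready for use: switch the touch mixer on with its rocker switch, take the tall bottle out of the bottle tray and press it upright, foot down, into the mixer's sprung rubber cup until the cup is fully down, keeping it fully down for at least one and a half seconds. Then stand the bottle on the pink pad, let go, and switch the mixer off again. Keep the bottle upright throughout and leave the other things where they are.

Things in the scene. Friction and masses are not known exactly. Their poses are not given: they have to be found in the camera images.
- mixer: Touch mixer: white housing 156 mm deep (its x) by 120 mm wide (its y), fixed. Origin under its centre on the bench; x points from its control side to its back (away from the robot at yaw 0), z up. In front a control shoulder 58 mm high, 57 mm deep, with the rocker switch (+y side) and a dial (-y side, leave it); behind it the tower, 90 mm high, with the rubber cup, rim 125 mm high.
- cup_floor (a point): Centre of the flat floor of the sprung black rubber cup on the mixer, 117 mm above the bench at rest; moves down with the cup. The floor is 62 mm across inside a rim 8 mm high (outer diameter 74 mm).
- mixer_head (a joint): Travel of the sprung cup in m: 0 at rest (up), 0.010 fully down on its stop. It starts to move at 3 N and needs 13 N fully down; it springs back by itself. A bottle's own weight does not lower it.
- rocker (a joint): Angle of the rocker switch in rad: -0.2 off (the end with the ring mark is down), +0.2 on (the end with the bar mark is down). Stays where it is left. Push the raised end down to change it; about 3 N at the end, moving down about 7 mm.
- switch_on_end (a point): Point on the top face of the black rocker (26 by 48 mm, long along the mixer's y), 18 mm to the mixer's +y side of its pivot, at the bar mark: press down here for on. About 74 mm above the bench when raised. The mixer's tower rises 26 mm behind the rocker's centre line.
- switch_off_end (a point): The same 18 mm to the mixer's -y side of the pivot, at the ring mark: press down here for off.
- tray: Grey bottle tray 56 mm (its x) by 154 mm (its y), walls 28 mm high and 4 mm thick, fixed; three pockets in a row along its y, centres at y = -50, 0, +50 mm. Origin under its centre on the bench, z up. The pocket floor is about 4 mm above the bench. Lugs at both ends.
- tall_bottle: Tall amber bottle with black cap, 38 mm diameter, 105 mm high, about 0.15 kg, standing in one of the tray's pockets; the tallest of the three things in it. Origin at the centre of its underside, z up. The straight part of its body reaches up to about 65 mm from its foot.
- short_bottle: Short amber bottle with black cap, 38 mm diameter, 70 mm high, in another pocket of the tray; leave it there. Origin at the centre of its underside.
- dropper: Slim flux dropper bottle with an orange top, 22 mm diameter, 61 mm high, in the third pocket of the tray; leave it there. Origin at the centre of its underside.
- pad: Pink flat pad 70 mm (its x) by 105 mm (its y), 9 mm thick, fixed to the bench; the bottle shall stand on it. Origin at the centre of its underside, z up.
- phone: Red phone under repair, 103 by 48 by 14 mm, lying just behind the pad (its +x side); leave it. Origin at the centre of its underside.
- driver: Small black screwdriver, 77 mm long, lying beside the pad (its -y side); leave it. Origin at the centre of its underside.

How it is judged:
By the outcome, as a careful person would: the job done as asked, in the order asked, and still so for the second after the job is handed in, with the robot touching nothing.
It also fails if it takes over 72 s, if anything falls off the work surface, if the arm or the gripper's body presses on something with over 40 N, if the wrist force passes 120 N, or if a joint passes its speed limit or range.

## Working session

There is one attempt and no reset: what is moved stays moved. The work goes in short steps, Python scripts to look and compute and a shell command to move; the robot and the scene stay as the last step left them, time stands still between calls to the robot, and variables do not carry over. Pictures are saved under pics/ and viewed, at most 10 in all, crops included, and the job is handed in when it is done.

```bash
ls; mkdir -p pics; python3 - <<'E'
from rig import ctrl
import cv2
for n in("scene","top"):
    im=ctrl.capture(n); cv2.imwrite(f"pics/{n}0.png",im[:,:,::-1]); print(n,ctrl.calibration(n))
print(ctrl.sense())
E
```

```text
pics
rig.py
steer.py
scene {'fx': 383.9269477741731, 'fy': 383.9269477741731, 'cx': 261.07865845213894, 'cy': 192.60148549995716, 'position': array([-362.70194793, -465.58553527,  693.52451211]), 'attitude': array([-0.41882753,  0.75612892, -0.43482419,  0.25254797])}
top {'fx': 462.8892359351085, 'fy': 462.8892359351085, 'cx': 249.42452348054786, 'cy': 194.3003777125509, 'position': array([ 212.82093423,   -9.60613289, 1468.26832252]), 'attitude': array([-0.07223194,  0.72669488, -0.67939361,  0.07156413])}
{'time_s': 0.1, 'joints': array([ 9.05635526e-01,  3.13416721e-01,  1.49828926e+00,  1.94769631e-05,
        1.33100308e+00, -2.23436570e-01]), 'dq': array([-3.34852496e-04, -1.85867031e-03, -2.31559718e-03,  1.17183595e-05,
       -1.35427232e-03,  7.33045487e-04]), 'tau': array([ 1.32685473e-03, -4.12903583e+01, -2.60140657e+01, -1.80899247e-04,
        3.03463596e-03,  1.73121686e-05]), 'eef_pos': array([224.45516844, 474.58460844, 404.20763753]), 'ee_rot': array([-2.48471932e-04,  2.19073106e-01,  9.75708288e-01, -4.99947532e-04]), 'force': array([-0.29180119, -0.26072116, -0.1930672 ]), 'wrist_torque': array([ 0.00466125, -0.02491412, -0.03593852]), 'grip_force': 0.0, 'grip_width': 0.9993150415855355}
```

View pics/top0.png

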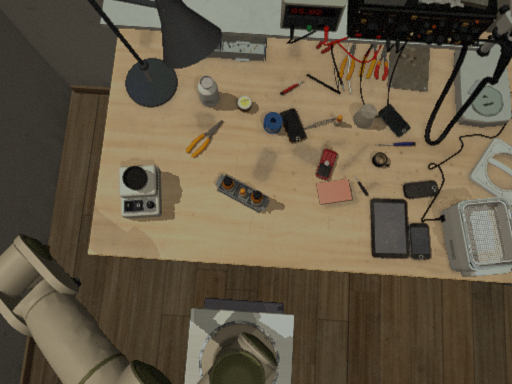

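View pics/scene0.png

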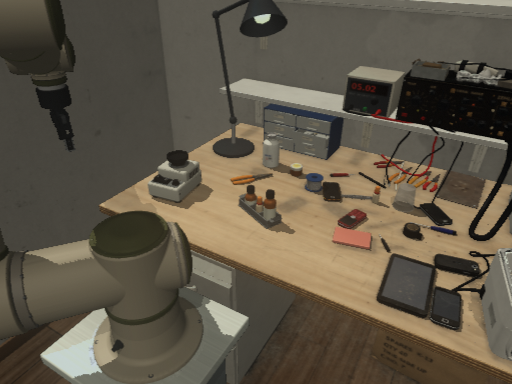

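The top view shows the mixer near (139,192), the tray near (242,193), the pad near (335,191) and the phone near (327,163). I'll zoom in on both views.

```bash
python3 - <<'E'
import cv2,numpy as np
t=cv2.imread("pics/top0.png")[150:235,110:376]; s=cv2.imread("pics/scene0.png")[143:258,140:406]
f=lambda a:cv2.resize(a,None,fx=3,fy=3,interpolation=cv2.INTER_CUBIC)
cv2.imwrite("pics/z.png",np.vstack([f(t),f(s)]))
E
```

```text
(no output)
```

View pics/z.png

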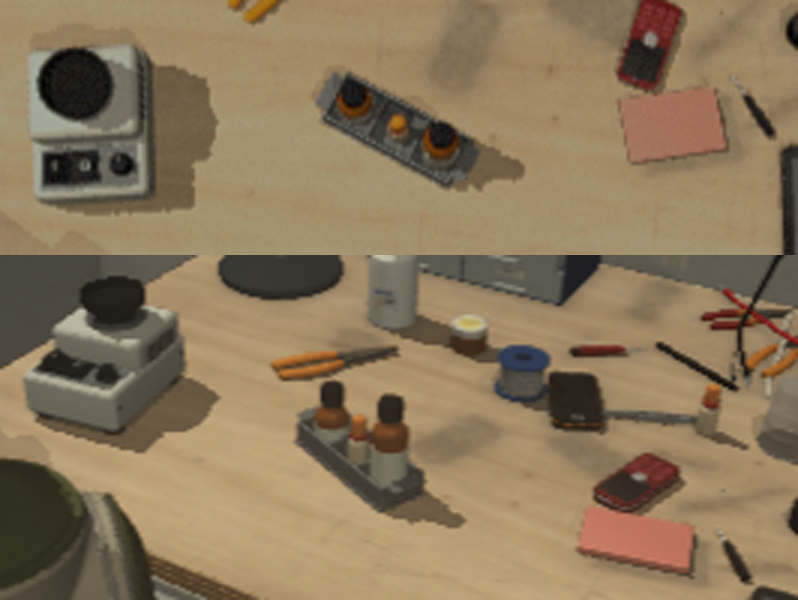

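The tall bottle looks like the one in the tray's right-hand (-y) pocket. Its cap is at composite (442,133) from the top and (391,400) in the scene view. Next I'll turn the pixels into positions.

```bash
cat > h.py <<'E'
from rig import ctrl
import numpy as np, cv2
from scipy.spatial.transform import Rotation as R
def rot(q): return R.from_quat(np.r_[q[1:],q[0]])
def ray(c,u,v):
    return np.array(c["position"]),rot(c["attitude"]).apply([(u-c["cx"])/c["fx"],(v-c["cy"])/c["fy"],1])
def atz(c,u,v,z):
    p,d=ray(c,u,v); return p+d*(z-p[2])/d[2]
def proj(c,P):
    q=rot(c["attitude"]).inv().apply(np.array(P,float)-c["position"]); return np.array([c["fx"]*q[0]/q[2]+c["cx"],c["fy"]*q[1]/q[2]+c["cy"]])
def tri(rays):
    A=[];b=[]
    for p,d in rays:
        d=d/np.linalg.norm(d);M=np.eye(3)-np.outer(d,d);A.append(M);b.append(M@p)
    return np.linalg.lstsq(np.vstack(A),np.hstack(b),rcond=None)[0]
def togo(P,yaw=None):
    """tool-axis shift and turn to bring TCP to P (world), tool down, finger line at yaw"""
    s=ctrl.sense(); r=rot(s["ee_rot"]); d=r.inv().apply(np.array(P)-s["eef_pos"]); 
    y=r.apply([0,1,0]); a=np.arctan2(y[1],y[0]); print("tcp",s["eef_pos"].round(1),"yaw",round(a,3),"d",d.round(1), "F",s["force"].round(1),"j6",s["joints"].round(2))
    if yaw is not None:
        g=R.from_matrix(np.c_[np.cross([-np.sin(0)+np.cos(yaw),np.sin(yaw),0],[0,0,-1]),[np.cos(yaw),np.sin(yaw),0],[0,0,-1]])
        print("rotvec",(r.inv()*g).as_rotvec().round(3))
E
python3 - <<'E'
from h import *
T=ctrl.calibration("top");S=ctrl.calibration("scene")
t=lambda u,v:(110+(u+.5)/3-.5,150+(v+.5)/3-.5)
s=lambda u,v:(140+(u+.5)/3-.5,143+(v-255+.5)/3-.5)
for n,a,b,z in[("tallcap",(442,133),(391,401),105),("shortcap",(353,95),(331,387),70),("drop",(398,122),(359,419),61),("cup",(75,84),(112,285),125)]:
    print(n,"tri",tri([ray(T,*t(*a)),ray(S,*s(*b))]).round(1),"top@z",atz(T,*t(*a),z).round(1),"scene@z",atz(S,*s(*b),z).round(1))
for n,a,z in[("rockerL",(43,168),66),("rockerR",(97,166),66),("mixFL",(36,199),55),("mixFR",(150,194),55),("pad1",(619,100),9),("pad2",(717,87),9),("pad3",(727,148),9),("pad4",(629,163),9)]:
    print(n,atz(T,*t(*a),z).round(1))
E
```

```text
tallcap tri [495.6 -20.7 107.9] top@z [496.7 -21.5 105. ] scene@z [499.1 -17.8 105. ]
shortcap tri [536.4  72.8  74.5] top@z [537.8  72.5  70. ] scene@z [542.4  77.2  70. ]
drop tri [513.6  25.1  62.4] top@z [514.4  24.4  61. ] scene@z [514.9  26.9  61. ]
cup tri [514.9 344.  133.8] top@z [517.4 345.7 125. ] scene@z [528.1 357.4 125. ]
rockerL [440.6 383.6  66. ]
rockerR [446.4 328.8  66. ]
mixFL [409.7 390.   55. ]
mixFR [422.8 273.8  55. ]
pad1 [ 566.  -210.7    9. ]
pad2 [ 587.6 -316.     9. ]
pad3 [ 521.  -328.3    9. ]
pad4 [ 497.6 -224.     9. ]
```

The tall bottle is at (497,-21) and its triangulated height of 108 mm confirms it. The rocker centre is about (443,356), the cup (517,346), and the pad (543,-270). First I'll go above the switch's on end with the gripper shut.

```bash
python3 - <<'E'
from h import *
togo([441,377,330],0.11); togo([441,377,330],0.11-np.pi)
E
```

```text
tcp [224.5 474.6 404.2] yaw 1.129 d [-237.5    4.4   74.1] F [-0.3 -0.3 -0.2] j6 [ 0.91  0.31  1.5   0.    1.33 -0.22]
rotvec [-1.000e-03  0.000e+00  1.019e+00]
tcp [224.5 474.6 404.2] yaw 1.129 d [-237.5    4.4   74.1] F [-0.3 -0.3 -0.2] j6 [ 0.91  0.31  1.5   0.    1.33 -0.22]
rotvec [-0.000e+00 -1.000e-03 -2.123e+00]
```

```bash
echo '[[[-34,1,10],[0,0,0.145]],[[-68,1,20],[0,0,0.29]],[[-102,2,32],[0,0,0.435]],[[-136,3,42],[0,0,0.58]],[[-170,3,53],[0,0,0.73]],[[-204,4,64],[0,0,0.87]],[[-237.5,4.4,74],[0,0,1.019]],[[-237.5,4.4,74],[0,0,1.019]]]' | python3 steer.py 0 40; python3 - <<'E'
from h import *
togo([441,377,330],0.11)
im=ctrl.capture("wrist"); c=ctrl.calibration("wrist"); print(c)
np.save("c1.npy",c,allow_pickle=True)
cv2.imwrite("pics/w1.png",cv2.resize(im[:,:,::-1],(800,600)))
for P in [(443.5,356,70),(517,346,125),(441,377,74)]: print(proj(c,P)*800/512)
E
```

```text
time_s: 0.9
eef_pos: [443.7, 375.1, 328.7]
ee_rot: [-0.0, 0.67, 0.743, -0.001]
force: [-0.9, 0.5, 0.2]
grip_width: -0.0
grip_force: 0.0
tcp [443.7 375.1 328.7] yaw 0.103 d [ 2.2 -2.5 -1.3] F [-0.9  0.5  0.2] j6 [ 0.5   0.5   1.43 -0.    1.22  0.4 ]
rotvec [-0.002  0.002 -0.007]
{'fx': 286.0313772007405, 'fy': 286.0313772007405, 'cx': 258.60990017410376, 'cy': 191.2440598662985, 'position': array([433.75791355, 457.98664342, 297.07784326]), 'attitude': array([0.16344372, 0.98506557, 0.0536135 , 0.00758679])}
[402.71764876 341.44220372]
[561.72876413 428.31613287]
[402.2324016  308.09568822]
```

View pics/w1.png

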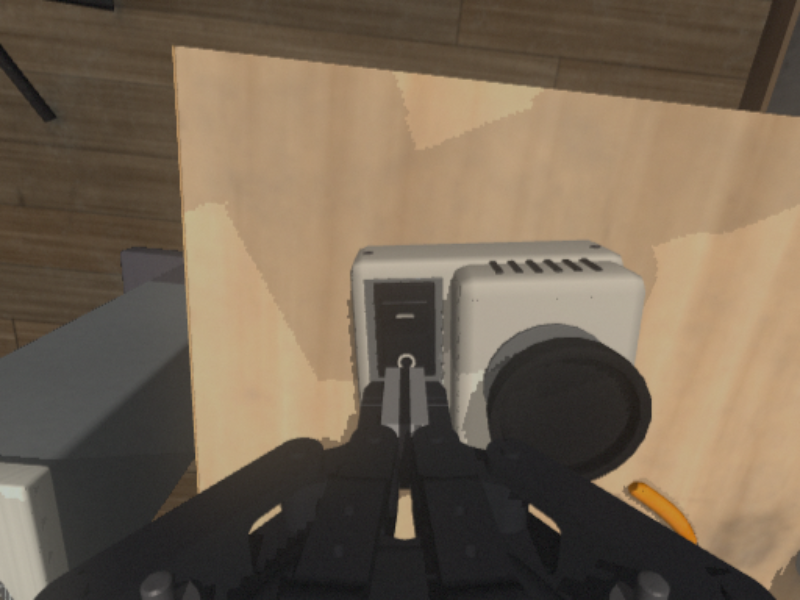

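The wrist view shows the bar mark at (405,316), the ring mark at (406,360), and the cup rim centre at about (569,408).

```bash
python3 - <<'E'
from h import *
c=np.load("c1.npy",allow_pickle=True).item(); k=512/800
for n,u,v,z in [("bar",405,316,73.5),("ring",406,360,67),("rockL",376,330,70),("rockR",435,330,70),("top",405,283,74.5),("cup",569,408,125),("rimL",487,407,125),("rimR",651,407,125)]: print(n,atz(c,u*k,v*k,z).round(1))
E
```

```text
bar [443.  372.5  73.5]
ring [446.7 343.4  67. ]
rockL [428.2 361.2  70. ]
rockR [460.4 364.8  70. ]
top [440.9 391.1  74.5]
cup [517.9 356.7 125. ]
rimL [481.7 353.2 125. ]
rimR [553.8 361.2 125. ]
```

```bash
echo '[[[1,-1,25],[0,0,0]],[[1.8,-1.5,50],[0,0,0]],[[1.8,-1.5,70],[0,0,0]],[[1.8,-1.5,77],[0,0,0]],[[1.8,-1.5,77],[0,0,0]]]' | python3 steer.py; echo '[[[0,0,2],[0,0,0]],[[0,0,4],[0,0,0]],[[0,0,6],[0,0,0]],[[0,0,8],[0,0,0]],[[0,0,10],[0,0,0]],[[0,0,10],[0,0,0]]]' | python3 steer.py
```

```text
time_s: 1.45
eef_pos: [438.8, 379.1, 253.4]
ee_rot: [-0.0, 0.667, 0.745, -0.001]
force: [0.0, -0.2, -0.7]
grip_width: -0.001
grip_force: 0.0
time_s: 2.05
eef_pos: [439.4, 378.8, 243.9]
ee_rot: [0.0, 0.667, 0.745, 0.0]
force: [0.0, 1.2, 1.6]
grip_width: 0.001
grip_force: 0.8
```

```bash
echo '[[[0,0,2],[0,0,0]],[[0,0,4],[0,0,0]],[[0,0,5],[0,0,0]],[[0,0,5],[0,0,0]]]' | python3 steer.py; python3 - <<'E'
from h import *
im=ctrl.capture("wrist"); c=ctrl.calibration("wrist"); np.save("c2.npy",c,allow_pickle=True)
cv2.imwrite("pics/w2.png",cv2.resize(im[:,:,::-1],(800,600)))
E
```

```text
time_s: 2.45
eef_pos: [439.4, 378.6, 238.4]
ee_rot: [0.0, 0.667, 0.745, -0.0]
force: [-0.6, 1.6, -0.0]
grip_width: -0.004
grip_force: 0.4
```

```bash
echo '[[[0,0,-30],[0,0,0]],[[0,0,-70],[0,0,0]],[[-20,0,-100],[0,0,0]],[[-50,40,-120],[0,0,0]],[[-90,80,-120],[0,0,0]],[[-90,80,-120],[0,0,0]]]' | python3 steer.py 1; python3 - <<'E'
from h import *
togo([441,377,330],0.11)
im=ctrl.capture("wrist"); c=ctrl.calibration("wrist"); np.save("c2.npy",c,allow_pickle=True)
cv2.imwrite("pics/w2.png",cv2.resize(im[:,:,::-1],(800,600)))
E
```

```text
time_s: 3.1
eef_pos: [531.6, 294.7, 358.7]
ee_rot: [0.001, 0.669, 0.744, -0.0]
force: [-0.9, 0.7, -0.2]
grip_width: 0.991
grip_force: 0.0
tcp [531.6 294.7 358.7] yaw 0.106 d [ 91.4 -81.4  28.5] F [-0.9  0.7 -0.2] j6 [ 0.31  0.53  1.3  -0.    1.31  0.21]
rotvec [ 0.001  0.001 -0.004]
```

View pics/w2.png

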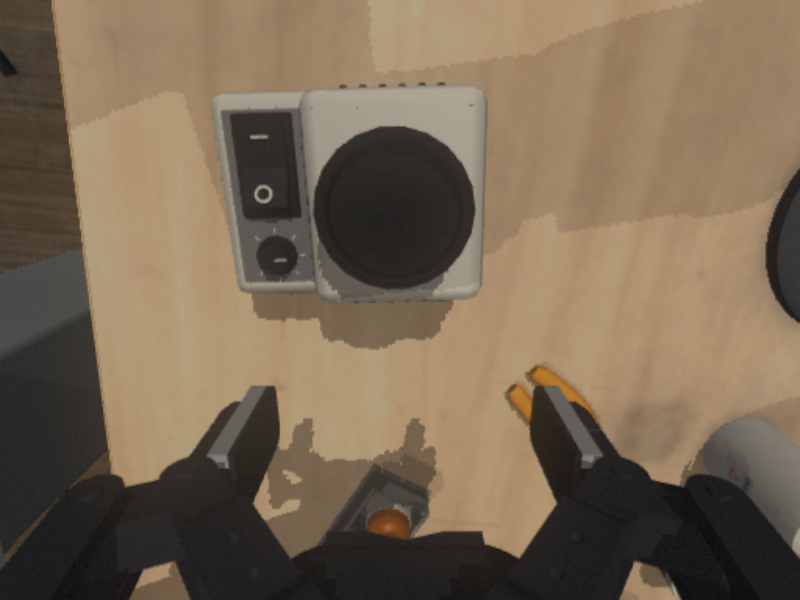

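The rocker's ring end now looks raised: bar mark at (258,136), ring at (263,194). The cup rim runs from (314,207) to (474,207), spanning rows 127 to 288. I'll check the numbers.

```bash
python3 - <<'E'
from h import *
k=512/800
c1=np.load("c1.npy",allow_pickle=True).item();c=np.load("c2.npy",allow_pickle=True).item()
for n,u,v,z in [("bar",258,136,67.5),("ring",263,194,73.5),("bar_ifoff",258,136,73.5),("ring_ifoff",263,194,67.5),("L",314,207,125),("R",474,207,125),("T",394,127,125),("B",394,288,125),("rockBR",299,215,74),("rockTL",232,113,66)]: print(n,atz(c,u*k,v*k,z).round(1))
print(atz(c1,569*k,338*k,125).round(1),atz(c1,569*k,478*k,125).round(1))
# diffs: same mark triangulated between the two wrist views
print("sep1",np.linalg.norm(atz(c1,405*k,316*k,73.5)-atz(c1,406*k,360*k,67.5)), "sep2 on",np.linalg.norm(atz(c,258*k,136*k,67.5)-atz(c,263*k,194*k,73.5)),"sep2 off",np.linalg.norm(atz(c,258*k,136*k,73.5)-atz(c,263*k,194*k,67.5)))
T=ctrl.calibration("top")
print(ctrl.sense()["eef_pos"],c["position"])
E
```

```text
bar [443.3 373.8  67.5]
ring [447.9 344.   73.5]
bar_ifoff [445.1 373.9  73.5]
ring_ifoff [446.1 343.2  67.5]
L [485.8 347.5 125. ]
R [556.3 355.  125. ]
T [517.7 384.2 125. ]
B [524.7 313.8 125. ]
rockBR [468.1 334.6  74. ]
rockTL [428.9 384.   66. ]
[510.2 389.9 125. ] [526.5 319.5 125. ]
sep1 29.74295185143494 sep2 on 30.841993825101174 sep2 off 31.354067994522893
[531.19218985 295.17546831 358.07298063] [522.98291268 377.06495105 325.64782058]
```

```bash
python3 - <<'E'
import cv2,numpy as np
a=cv2.imread("pics/w1.png")[265:385,345:465];b=cv2.imread("pics/w2.png")[105:225,205:325]
f=lambda x:np.clip(cv2.resize(x,(390,390),interpolation=cv2.INTER_CUBIC)*1.0*2.2,0,255)
cv2.imwrite("pics/cmp.png",np.hstack([f(a),f(b)]))
E
```

```text
[ WARN:0@0.055] global loadsave.cpp:1063 imwrite_ Unsupported depth image for selected encoder is fallbacked to CV_8U.
```

View pics/cmp.png

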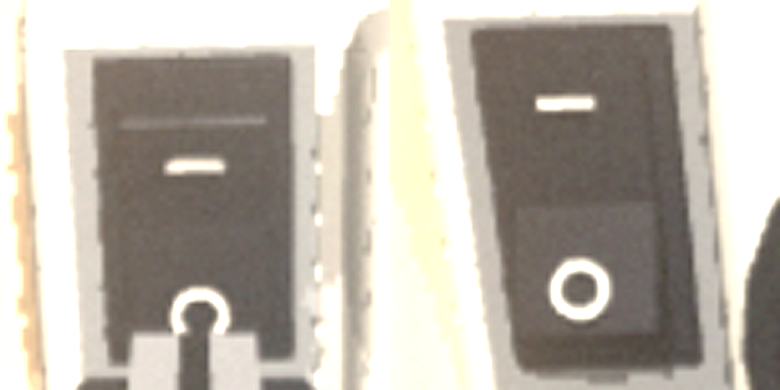

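On the right the ring half is raised, so the mixer is ON. Now to the tall bottle.

```bash
python3 - <<'E'
from h import *
togo([497,-21,350],-0.413)
E
```

```text
tcp [531.2 295.2 358.1] yaw 0.106 d [-310.8  -67.5    8.5] F [ 0.9 -0.4 -1.3] j6 [ 0.31  0.53  1.3  -0.    1.31  0.21]
rotvec [-0.     0.001  0.519]
```

```bash
echo '[[[-44,-9,1],[0,0,0.075]],[[-88,-19,2],[0,0,0.15]],[[-132,-29,3],[0,0,0.225]],[[-176,-38,4],[0,0,0.30]],[[-220,-48,6],[0,0,0.375]],[[-265,-58,7],[0,0,0.45]],[[-311,-67.5,8],[0,0,0.519]],[[-311,-67.5,8],[0,0,0.519]]]' | python3 steer.py; echo '[[[0,0,0],[0,0,0]]]' | python3 steer.py;python3 - <<'E'
from h import *
togo([497,-21,350],-0.413)
im=ctrl.capture("wrist"); c=ctrl.calibration("wrist"); np.save("c3.npy",c,allow_pickle=True)
cv2.imwrite("pics/w3.png",cv2.resize(im[:,:,::-1],(800,600)))
print(proj(c,[497,-21,109])*800/512)
E
```

```text
time_s: 3.95
eef_pos: [495.0, -21.8, 350.2]
ee_rot: [-0.0, 0.838, 0.546, -0.001]
force: [0.1, 0.7, 0.4]
grip_width: 0.998
grip_force: 0.0
time_s: 4.05
eef_pos: [495.4, -18.4, 350.4]
ee_rot: [-0.001, 0.836, 0.548, -0.0]
force: [0.1, 1.7, 0.1]
grip_width: 0.997
grip_force: 0.0
tcp [495.4 -18.4 350.4] yaw -0.41 d [-1.7  2.5  0.4] F [0.1 1.7 0.1] j6 [-0.27  0.3   1.66  0.    1.18  0.14]
rotvec [-0.001 -0.     0.003]
[408.52115842 325.12543976]
```

View pics/w3.png

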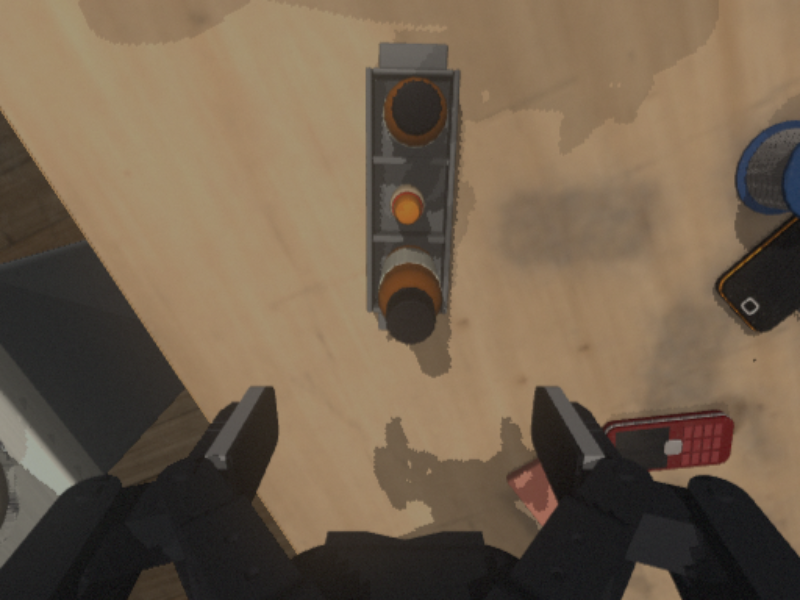

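The tall bottle's cap centre is at (410,317), and the finger line is square to the tray. The pads straddle image column 405.

```bash
python3 - <<'E'
from h import *
c=np.load("c3.npy",allow_pickle=True).item(); P=atz(c,410*.64,317*.64,109); print(P)
Q=(P+np.array([496.7,-21.5,109])*1)/2; print(Q)
togo([Q[0],Q[1],213],-0.413)
E
```

```text
[499.4079794 -17.2585286 109.       ]
[498.0539897 -19.3792643 109.       ]
tcp [495.5 -17.7 350.4] yaw -0.408 d [ -0.6   3.1 137.4] F [ 0.1 -0.6 -0.6] j6 [-0.27  0.3   1.66  0.    1.18  0.14]
rotvec [-0.001 -0.     0.005]
```

```bash
echo '[[[0,2,35],[0,0,0]],[[0,3,70],[0,0,0]],[[0,3,100],[0,0,0]],[[0,3,122],[0,0,0]],[[0,3,132],[0,0,0]],[[0,3,136],[0,0,0]],[[0,3,136],[0,0,0]]]' | python3 steer.py; echo '[[[0,0,0],[0,0,0]],[[0,0,0],[0,0,0]],[[0,0,0],[0,0,0]],[[0,0,0],[0,0,0]],[[0,0,0],[0,0,0]]]' | python3 steer.py 0.3 60
```

```text
time_s: 4.8
eef_pos: [498.8, -19.1, 215.0]
ee_rot: [0.0, 0.836, 0.549, 0.0]
force: [0.2, -0.1, 0.3]
grip_width: 0.998
grip_force: 0.0
time_s: 5.3
eef_pos: [498.6, -19.8, 215.5]
ee_rot: [0.0, 0.836, 0.549, 0.0]
force: [-2.3, 0.3, 6.8]
grip_width: 0.428
grip_force: 59.3
```

```bash
echo '[[[0,0,-2],[0,0,0]],[[0,0,-10],[0,0,0]],[[0,0,-30],[0,0,0]],[[0,0,-60],[0,0,0]],[[0,0,-95],[0,0,0]],[[0,0,-130],[0,0,0]],[[0,0,-150],[0,0,0]],[[0,0,-150],[0,0,0]]]' | python3 steer.py 0.2 80; python3 - <<'E'
from h import *
s=ctrl.sense(); print(s["force"],s["grip_width"])
togo([519,349,365],-0.413)
im=ctrl.capture("wrist");c=ctrl.calibration("wrist"); np.save("c4.npy",c,allow_pickle=True)
cv2.imwrite("pics/w4.png",cv2.resize(im[:,:,::-1],(800,600)))
E
```

```text
time_s: 6.1
eef_pos: [498.7, -19.8, 367.6]
ee_rot: [0.002, 0.836, 0.549, 0.002]
force: [0.4, 0.3, -0.4]
grip_width: 0.424
grip_force: 80.1
[ 0.35303451  0.27479006 -0.43196877] 0.42409684558341143
tcp [498.7 -19.8 367.6] yaw -0.409 d [ 346.4 -128.     2.2] F [ 0.4  0.3 -0.4] j6 [-0.27  0.29  1.63  0.    1.22  0.13]
rotvec [ 0.006 -0.001  0.004]
```

View pics/w4.png

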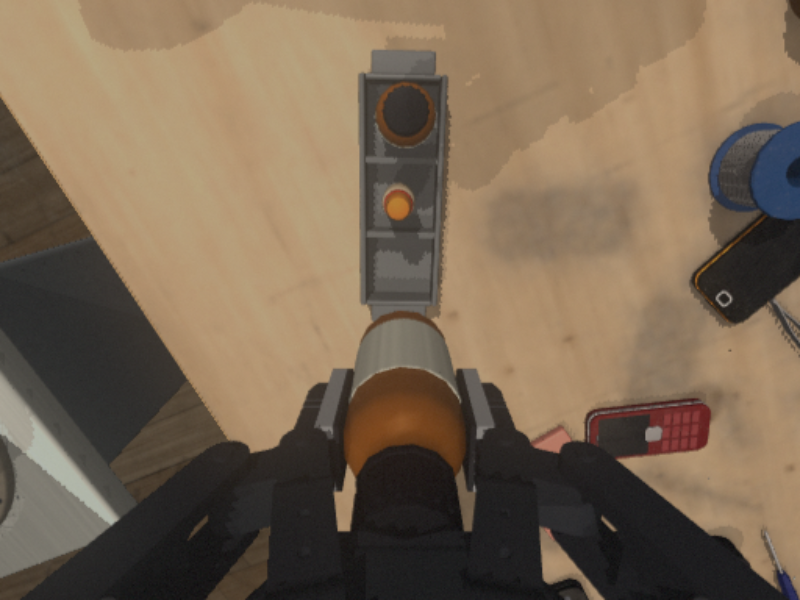

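The bottle is held upright and the pocket is empty. The short bottle and dropper haven't been disturbed. Moving to above the cup.

```bash
echo '[[[15,-5,0],[0,0,0]],[[50,-18,0],[0,0,0]],[[90,-33,0],[0,0,0]],[[132,-49,0],[0,0,0]],[[174,-64,0],[0,0,0]],[[216,-80,0],[0,0,0]],[[258,-95,0],[0,0,0]],[[290,-107,1],[0,0,0]]]' | python3 steer.py; echo '[[[25,-9,0],[0,0,0]],[[45,-16,0],[0,0,0]],[[55,-20,0],[0,0,0]],[[56,-21,0],[0,0,0]],[[56,-21,0],[0,0,0]]]' | python3 steer.py; python3 - <<'E'
from h import *
togo([519,349,340],-0.413)
im=ctrl.capture("wrist");c=ctrl.calibration("wrist"); np.save("c5.npy",c,allow_pickle=True)
a=cv2.resize(im[:,:,::-1],(512,384)); b=ctrl.capture("scene")[120:216,130:218,::-1]
cv2.imwrite("pics/w5.png",np.hstack([cv2.resize(a[128:],(450,300)),cv2.resize(b,(275,300),interpolation=cv2.INTER_CUBIC)]))
E
```

```text
time_s: 6.95
eef_pos: [515.3, 291.3, 361.8]
ee_rot: [-0.0, 0.836, 0.549, -0.001]
force: [0.5, -0.5, -2.7]
grip_width: 0.423
grip_force: 80.0
time_s: 7.45
eef_pos: [518.8, 348.1, 363.0]
ee_rot: [-0.0, 0.836, 0.549, -0.001]
force: [1.0, 0.2, -1.8]
grip_width: 0.425
grip_force: 80.0
tcp [518.8 348.1 363. ] yaw -0.409 d [ 1.  -0.1 23. ] F [ 1.   0.2 -1.8] j6 [ 0.4   0.57  1.23 -0.    1.35  0.81]
rotvec [-0.001  0.001  0.004]
```

View pics/w5.png

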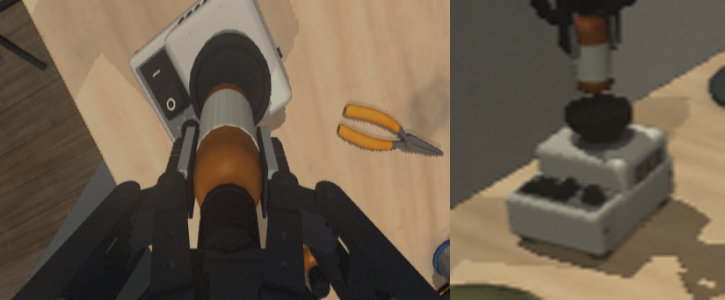

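The foot is centred over the cup in both views. Lowering it.

```bash
echo '[[[1,0,8],[0,0,0]],[[1,0,17],[0,0,0]],[[1,0,24],[0,0,0]],[[1,0,30],[0,0,0]],[[1,0,33],[0,0,0]],[[1,0,33],[0,0,0]]]' | python3 steer.py; echo '[[[0,0,2],[0,0,0]],[[0,0,4],[0,0,0]],[[0,0,6],[0,0,0]],[[0,0,6],[0,0,0]]]' | python3 steer.py
```

```text
time_s: 8.15
eef_pos: [519.1, 349.5, 330.2]
ee_rot: [-0.0, 0.836, 0.549, -0.0]
force: [-0.6, -0.5, -0.9]
grip_width: 0.423
grip_force: 80.0
time_s: 8.55
eef_pos: [519.2, 349.6, 325.2]
ee_rot: [0.0, 0.836, 0.549, 0.001]
force: [-1.3, 0.3, 4.3]
grip_width: 0.422
grip_force: 80.4
```

```bash
echo '[[[0,0,2],[0,0,0]],[[0,0,4],[0,0,0]],[[0,0,6],[0,0,0]],[[0,0,7],[0,0,0]],[[0,0,7],[0,0,0]]]' | python3 steer.py; echo '[[[0,0,1],[0,0,0]],[[0,0,2],[0,0,0]],[[0,0,2],[0,0,0]]]' | python3 steer.py
```

```text
time_s: 9.05
eef_pos: [519.1, 349.6, 319.0]
ee_rot: [0.0, 0.836, 0.549, 0.001]
force: [-2.5, -1.1, 9.6]
grip_width: 0.428
grip_force: 81.1
time_s: 9.35
eef_pos: [519.1, 349.7, 317.9]
ee_rot: [0.0, 0.836, 0.549, 0.001]
force: [-4.5, -0.9, 15.0]
grip_width: 0.424
grip_force: 81.7
```

```bash
echo '[[[0,0,1],[0,0,0]],[[0,0,2],[0,0,0]],[[0,0,2],[0,0,0]]]' | python3 steer.py; echo '[[[0,0,1],[0,0,0]],[[0,0,1],[0,0,0]],[[0,0,1],[0,0,0]]]' | python3 steer.py
```

```text
time_s: 9.65
eef_pos: [519.0, 349.8, 317.8]
ee_rot: [0.0, 0.836, 0.549, 0.002]
force: [-8.9, -3.4, 26.7]
grip_width: 0.426
grip_force: 82.9
time_s: 9.95
eef_pos: [518.9, 349.8, 317.7]
ee_rot: [0.0, 0.836, 0.549, 0.003]
force: [-10.2, -3.7, 32.1]
grip_width: 0.423
grip_force: 83.6
```

On the stop: 32 N with no further travel. Holding for 2.4 s.

```bash
for i in 1 2 3; do echo '[[[0,0,0],[0,0,0]],[[0,0,0],[0,0,0]],[[0,0,0],[0,0,0]],[[0,0,0],[0,0,0]],[[0,0,0],[0,0,0]],[[0,0,0],[0,0,0]],[[0,0,0],[0,0,0]],[[0,0,0],[0,0,0]]]' | python3 steer.py | egrep 'time|force|eef'; done
echo '[[[0,0,-3],[0,0,0]],[[0,0,-8],[0,0,0]],[[0,0,-14],[0,0,0]],[[0,0,-22],[0,0,0]],[[0,0,-32],[0,0,0]],[[0,0,-45],[0,0,0]],[[0,0,-55],[0,0,0]],[[0,0,-55],[0,0,0]]]' | python3 steer.py; python3 -c "
from h import *
togo([543,-270,362],-0.413)
togo([543,-270,362],0.19)"
```

```text
time_s: 10.75
eef_pos: [518.9, 349.8, 317.7]
force: [-10.5, -2.8, 32.8]
grip_force: 83.6
time_s: 11.55
eef_pos: [518.9, 349.8, 317.7]
force: [-10.0, -3.0, 32.3]
grip_force: 83.6
time_s: 12.35
eef_pos: [518.9, 349.8, 317.7]
force: [-10.2, -3.3, 31.8]
grip_force: 83.6
time_s: 13.15
eef_pos: [519.2, 349.6, 369.6]
ee_rot: [0.0, 0.836, 0.549, 0.001]
force: [0.6, 0.3, -1.2]
grip_width: 0.424
grip_force: 80.0
tcp [519.2 349.6 369.6] yaw -0.409 d [-559.   268.2    6.9] F [ 0.6  0.3 -1.2] j6 [0.41 0.56 1.22 0.   1.36 0.81]
rotvec [ 0.002 -0.002  0.004]
tcp [519.2 349.6 369.6] yaw -0.409 d [-559.   268.2    6.9] F [ 0.6  0.3 -1.2] j6 [0.41 0.56 1.22 0.   1.36 0.81]
rotvec [ 0.003 -0.002 -0.599]
```

```bash
echo '[[[-15,7,0],[0,0,0]],[[-50,24,0],[0,0,0]],[[-90,43,0],[0,0,0]],[[-130,62,1],[0,0,0]],[[-170,82,2],[0,0,0]],[[-210,101,2],[0,0,0]],[[-250,120,2],[0,0,0]],[[-290,139,3],[0,0,0]]]' | python3 steer.py >/dev/null; echo '[[[-40,19,0],[0,0,0]],[[-80,38,1],[0,0,0]],[[-120,57,1],[0,0,0]],[[-160,77,1],[0,0,0]],[[-200,96,2],[0,0,0]],[[-235,113,3],[0,0,0]],[[-260,125,3],[0,0,0]],[[-269,129,3],[0,0,0]]]' | python3 steer.py; echo '[[[0,0,0],[0,0,0]],[[0,0,0],[0,0,0]]]' | python3 steer.py; python3 - <<'E'
from h import *
togo([543,-270,362],-0.413)
im=ctrl.capture("wrist");c=ctrl.calibration("wrist"); np.save("c6.npy",c,allow_pickle=True)
cv2.imwrite("pics/w6.png",cv2.resize(im[:,:,::-1],(800,600)))
E
```

```text
time_s: 14.75
eef_pos: [542.3, -272.4, 360.9]
ee_rot: [-0.0, 0.837, 0.548, -0.0]
force: [0.4, -0.2, -1.5]
grip_width: 0.422
grip_force: 80.1
time_s: 14.95
eef_pos: [542.8, -268.9, 361.6]
ee_rot: [-0.0, 0.836, 0.549, 0.0]
force: [-0.7, -0.2, -1.0]
grip_width: 0.427
grip_force: 80.1
tcp [ 542.8 -268.9  361.6] yaw -0.408 d [-1.   0.6 -0.4] F [-0.7 -0.2 -1. ] j6 [-0.65  0.52  1.3   0.    1.32 -0.24]
rotvec [-0.001 -0.     0.005]
```

View pics/w6.png

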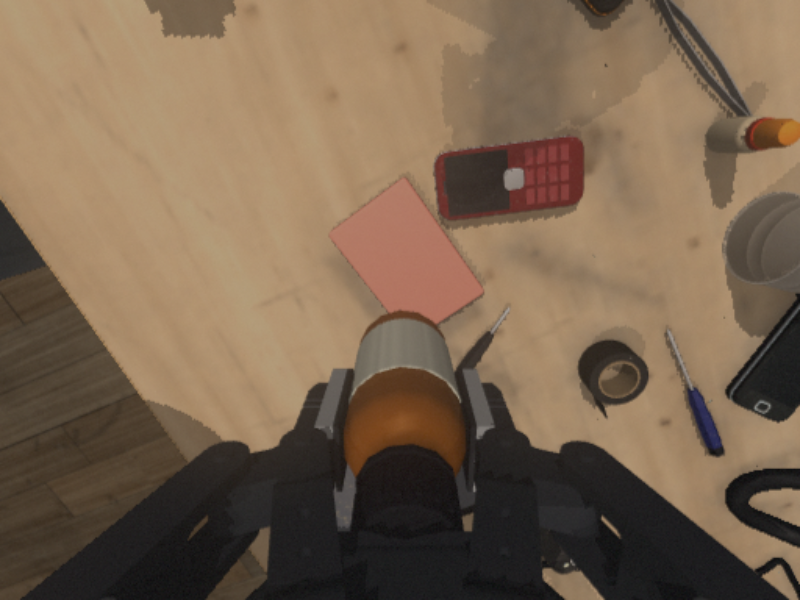

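The pad corners are at (405,177), (330,236) and (483,293), so its centre is at about (407,264).

```bash
python3 - <<'E'
from h import *
c=np.load("c6.npy",allow_pickle=True).item()
p=[atz(c,u*.64,v*.64,9) for u,v in[(405,177),(330,236),(483,293)]]
print(np.round(p,1),(p[1]+p[2])/2)
togo([544,-269,230],-0.413)
E
```

```text
[[ 568.9 -211.3    9. ]
 [ 502.8 -227.7    9. ]
 [ 589.4 -312.2    9. ]] [ 546.12186523 -269.95833646    9.        ]
tcp [ 542.9 -268.6  361.7] yaw -0.408 d [  0.    1.2 131.7] F [ 0.1 -0.2 -1.2] j6 [-0.65  0.52  1.3   0.    1.32 -0.25]
rotvec [-0.    -0.     0.005]
```

```bash
echo '[[[0,1,30],[0,0,0]],[[0,1.6,65],[0,0,0]],[[0,1.6,95],[0,0,0]],[[0,1.6,118],[0,0,0]],[[0,1.6,130],[0,0,0]],[[0,1.6,136],[0,0,0]],[[0,1.6,138],[0,0,0]],[[0,1.6,138],[0,0,0]]]' | python3 steer.py; echo '[[[0,0,1],[0,0,0]],[[0,0,2],[0,0,0]],[[0,0,3],[0,0,0]],[[0,0,3],[0,0,0]]]' | python3 steer.py
```

```text
time_s: 15.8
eef_pos: [544.4, -270.5, 224.6]
ee_rot: [0.001, 0.836, 0.549, 0.0]
force: [-0.6, -0.5, -2.2]
grip_width: 0.423
grip_force: 80.1
time_s: 16.2
eef_pos: [544.2, -270.6, 220.7]
ee_rot: [0.0, 0.836, 0.549, -0.0]
force: [0.4, -0.1, -2.1]
grip_width: 0.426
grip_force: 80.1
```

```bash
echo '[[[0,0,0.7],[0,0,0]],[[0,0,1.2],[0,0,0]],[[0,0,1.2],[0,0,0]]]' | python3 steer.py
```

```text
time_s: 16.5
eef_pos: [544.2, -270.6, 220.6]
ee_rot: [0.0, 0.836, 0.549, -0.0]
force: [-3.7, 2.7, 6.8]
grip_width: 0.424
grip_force: 81.1
```

Contact. Releasing, then rising straight up.

```bash
echo '[[[0,0,0],[0,0,0]],[[0,0,0],[0,0,0]],[[0,0,0],[0,0,0]],[[0,0,0],[0,0,0]],[[0,0,0],[0,0,0]]]' | python3 steer.py 1; echo '[[[0,0,-5],[0,0,0]],[[0,0,-20],[0,0,0]],[[0,0,-50],[0,0,0]],[[0,0,-85],[0,0,0]],[[0,0,-120],[0,0,0]],[[0,0,-140],[0,0,0]],[[0,0,-140],[0,0,0]]]' | python3 steer.py; python3 - <<'E'
from h import *
togo([447.6,339,330],0.11)
im=ctrl.capture("wrist");b=ctrl.capture("scene")
cv2.imwrite("pics/w7.png",np.hstack([cv2.resize(im[:,:,::-1],(480,360)),cv2.resize(b[170:290,300:400,::-1],(300,360),interpolation=cv2.INTER_CUBIC)]))
E
```

```text
time_s: 17.0
eef_pos: [544.2, -270.6, 219.4]
ee_rot: [-0.0, 0.836, 0.549, 0.0]
force: [-0.3, -0.2, -0.6]
grip_width: 1.0
grip_force: 0.0
time_s: 17.7
eef_pos: [544.2, -270.5, 363.9]
ee_rot: [0.003, 0.836, 0.549, 0.001]
force: [0.1, 1.0, 0.2]
grip_width: 0.996
grip_force: 0.0
tcp [ 544.2 -270.5  363.9] yaw -0.409 d [ 520.9 -331.2   30.7] F [0.1 1.  0.2] j6 [-0.65  0.53  1.29 -0.    1.32 -0.24]
rotvec [ 0.006  0.004 -0.519]
```

View pics/w7.png

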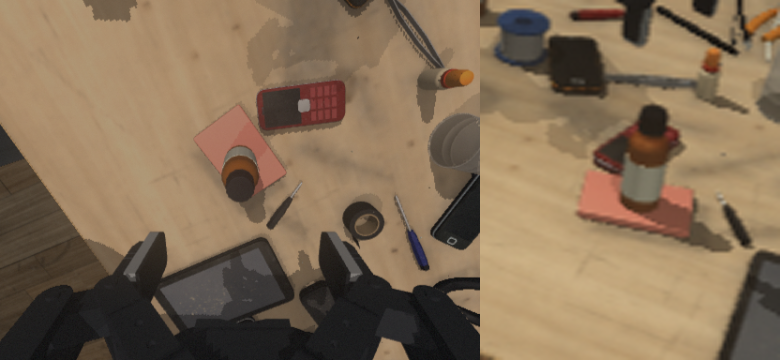

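The bottle is upright on the pad, and the phone and driver look undisturbed. That was my eleventh viewed picture, one over the limit of 10, so I'll rely on readings from here. Going to the off end with the gripper shut.

```bash
echo '[[[20,-13,0],[0,0,0]],[[58,-37,0],[0,0,0]],[[96,-61,0],[0,0,0]],[[134,-85,0],[0,0,0]],[[172,-109,0],[0,0,0]],[[210,-133,0],[0,0,0]],[[248,-157,0],[0,0,0]],[[286,-181,0],[0,0,0]]]' | python3 steer.py 0 40 >/dev/null; echo '[[[36,-23,0],[0,0,-0.08]],[[72,-46,5],[0,0,-0.16]],[[108,-69,10],[0,0,-0.25]],[[144,-92,15],[0,0,-0.33]],[[180,-115,20],[0,0,-0.41]],[[214,-136,25],[0,0,-0.48]],[[230,-147,30],[0,0,-0.519]],[[235,-150,30],[0,0,-0.519]]]' | python3 steer.py; echo '[[[0,0,0],[0,0,0]],[[0,0,0],[0,0,0]]]' | python3 steer.py; python3 -c "
from h import *
togo([447,339,253],0.11)"
```

```text
time_s: 19.4
eef_pos: [446.7, 340.6, 327.6]
ee_rot: [-0.001, 0.666, 0.746, -0.002]
force: [-0.8, -0.7, 0.3]
grip_width: -0.0
grip_force: 0.0
time_s: 19.6
eef_pos: [448.0, 338.1, 329.4]
ee_rot: [0.0, 0.668, 0.744, -0.0]
force: [0.6, 0.5, 0.1]
grip_width: -0.0
grip_force: 0.0
tcp [448.  338.1 329.4] yaw 0.108 d [ 1.  -0.9 76.4] F [0.6 0.5 0.1] j6 [ 0.44  0.46  1.49 -0.    1.19  0.33]
rotvec [-0.     0.    -0.002]
```

```bash
echo '[[[1,-1,25],[0,0,0]],[[1,-2,50],[0,0,0]],[[1,-2,68],[0,0,0]],[[1,-2,76],[0,0,0]],[[1,-2,76],[0,0,0]]]' | python3 steer.py | egrep 'eef|^force'; echo '[[[0,0,2],[0,0,0]],[[0,0,4],[0,0,0]],[[0,0,6],[0,0,0]],[[0,0,8],[0,0,0]],[[0,0,9],[0,0,0]],[[0,0,9],[0,0,0]]]' | python3 steer.py | egrep 'eef|^force'; echo '[[[0,0,2],[0,0,0]],[[0,0,4],[0,0,0]],[[0,0,6],[0,0,0]],[[0,0,6],[0,0,0]]]' | python3 steer.py | egrep 'eef|^force'
```

```text
eef_pos: [445.9, 339.1, 253.1]
force: [0.8, 0.2, 1.1]
eef_pos: [445.7, 339.8, 244.7]
force: [-0.5, -1.0, 2.0]
eef_pos: [445.5, 339.9, 238.3]
force: [-3.1, -0.5, 3.4]
```

```bash
echo '[[[0,0,1],[0,0,0]],[[0,0,1.5],[0,0,0]],[[0,0,1.5],[0,0,0]]]' | python3 steer.py | egrep 'eef|^force'; echo '[[[0,0,-25],[0,0,0]],[[0,0,-60],[0,0,0]],[[0,0,-95],[0,0,0]],[[-45,30,-120],[0,0,0]],[[-90,80,-120],[0,0,0]],[[-90,80,-120],[0,0,0]]]' | python3 steer.py; python3 - <<'E'
from h import *
im=ctrl.capture("wrist");c=ctrl.calibration("wrist")
cv2.imwrite("pics/w8.png",im[:,:,::-1])
ref=cv2.imread("pics/w2.png"); g=lambda a:cv2.cvtColor(a,cv2.COLOR_BGR2GRAY).astype(float)
c2=np.load("c2.npy",allow_pickle=True).item(); A=g(cv2.resize(ref,(512,384),interpolation=cv2.INTER_AREA));B=g(im[:,:,::-1].copy())
# profile of brightness along the rocker's long axis, mean over +-6 mm, before(on) / now
ey=np.array([-.106,.994,0]);ex=np.array([.994,.106,0]);o=np.array([445.5,359,70.5])
for C,I in((c2,A),(c,B)):
    print([int(np.mean([I[tuple(np.round(proj(C,o+s*ey+x*ex)[::-1]).astype(int))] for x in(-9,-7,7,9)])) for s in range(-26,28,3)])
E
```

```text
eef_pos: [445.4, 340.0, 237.5]
force: [-4.7, -2.8, 9.3]
time_s: 22.0
eef_pos: [536.9, 257.1, 357.4]
ee_rot: [0.0, 0.668, 0.744, 0.001]
force: [0.5, 0.1, -0.7]
grip_width: 0.002
grip_force: 0.0
[38, 39, 48, 48, 48, 48, 47, 48, 48, 43, 44, 44, 44, 45, 46, 47, 47, 47]
[39, 73, 49, 59, 42, 40, 42, 42, 40, 39, 39, 39, 41, 40, 41, 44, 44, 156]
```

Checking the rocker against the first fixed-camera pictures, taken when it was off.

```bash
python3 - <<'E'
from h import *
ey=np.array([-.106,.994,0]);o=np.array([445.,358,70])
for n in("top","scene"):
    c=ctrl.calibration(n);a=cv2.imread(f"pics/{n}0.png").mean(2);b=ctrl.capture(n)[:,:,::-1].astype(float).mean(2)
    u,v=proj(c,o).round().astype(int); w=11
    A=a[v-w:v+w,u-w:u+w];B=b[v-w:v+w,u-w:u+w]; print(n,u,v,"mean|d|",np.abs(A-B).mean().round(2),"corr",np.corrcoef(A.ravel(),B.ravel())[0,1].round(3))
    p,q=proj(c,[519,349,120]).round().astype(int); print("cup ref",np.abs(a[q-6:q+6,p-6:p+6]-b[q-6:q+6,p-6:p+6]).mean().round(2)); print((B-A)[5:17,2:20].astype(int) if n=="scene" else "")
w5=cv2.imread("pics/w5.png")[:,450:]; on=cv2.resize(w5,(88,96),interpolation=cv2.INTER_AREA).mean(2)
A0=cv2.imread("pics/scene0.png").mean(2)[120:216,130:218]; N=ctrl.capture("scene")[120:216,130:218].astype(float).mean(2)
u,v=proj(ctrl.calibration("scene"),o).round().astype(int)-np.array([130,120]); s=np.s_[v-9:v+9,u-11:u+11]
bl=lambda x:cv2.GaussianBlur(x,(0,0),.8)[s]
print("on-vs-off0",np.abs(bl(on)-bl(A0)).mean(),"now-vs-off0",np.abs(bl(N)-bl(A0)).mean(),"now-vs-on",np.abs(bl(N)-bl(on)).mean())
E
```

```text
top 132 205 mean|d| 52.0 corr -0.251
cup ref 96.45

scene 162 177 mean|d| 9.58 corr 0.981
cup ref 1.74
[[  3   3   3   4   4  -3 -13 -11 -10 -10 -12 -12 -12 -13 -14 -14 -16 -17]
 [  3   2   4   7   4  -2 -10 -10 -10 -10 -12 -11 -11 -11 -11 -11 -11 -12]
 [  4   6   6   6   5   0  -8  -9  -9 -10  -9 -10 -10 -10 -12 -11 -11 -11]
 [  6   5   6   5  -1 -17  -3  -5  -9 -10 -10  -8 -10 -10 -11 -11  -9 -10]
 [  7   6  -4 -17  -3  -2   4  -3  -7  -8  -9  -8  -8  -9  -9  -9 -10 -10]
 [  6   4  -1  -5  -6  -8   0  -2  -3  -9 -12 -13 -12  -9  -8  -8  -9  -9]
 [  5   1   0  -1  -2  -2   0   0  -1  -2  -4  -5  -9 -14 -15 -14  -8  -7]
 [  0  -1  -1  -3   0  -1  -2  -1  -1  -2  -2  -2  -4  -6   0  -5 -10 -13]
 [ -7  -1   0  -1  -2  -2  -1  -1  -2   0  -1   8   6  10  27   8  -1  -4]
 [ -3   0   0   0   0  -1  -1  -1  -1  -1  -1   4   5   1   5   0  -1  -1]
 [ -6  -3   0   0  -1   0   0   1  -1   0   0  -1   0   0   1  -2   0  -6]
 [-11 -16 -18  -8  -6  -4   0   0   0   0   0   0   0   0   0   0  -4 -10]]
on-vs-off0 12.526230003135527 now-vs-off0 8.285291746375293 now-vs-on 5.775154603136279
```

Arm shading confounds this, so I'll move back near the start pose, clear of everything, and compare again.

```bash
echo '[[[23,-33,-7],[0,0,0]],[[46,-66,-14],[0,0,0]],[[70,-99,-21],[0,0,0]],[[93,-132,-28],[0,0,0]],[[116,-165,-35],[0,0,0]],[[140,-198,-42],[0,0,0]],[[160,-230,-47],[0,0,0]],[[180,-262,-47],[0,0,0]]]' | python3 steer.py 1; echo '[[[2,-30,0],[0,0,0]],[[3,-60,0],[0,0,0]],[[4,-75,0],[0,0,0]],[[4,-75,0],[0,0,0]]]' | python3 steer.py; python3 - <<'E'
from h import *
o=np.array([445.,358,70])
w5=cv2.imread("pics/w5.png")[:,450:]; on=cv2.resize(w5,(88,96),interpolation=cv2.INTER_AREA).mean(2)
for n in("top","scene"):
    c=ctrl.calibration(n);a=cv2.imread(f"pics/{n}0.png").mean(2);b=ctrl.capture(n)[:,:,::-1].astype(float); cv2.imwrite(f"pics/{n}9.png",b); b=b.mean(2)
    u,v=proj(c,o).round().astype(int); s=np.s_[v-8:v+8,u-10:u+12]
    print(n,"mean|d|",np.abs(a-b)[s].mean().round(2)); print((b-a)[s].astype(int))
    if n=="scene": print("on-off0"); print((on-a[120:216,130:218])[v-120-8:v-120+8,u-130-10:u-130+12].astype(int))
E
```

```text
time_s: 23.0
eef_pos: [251.9, 410.2, 404.5]
ee_rot: [-0.0, 0.666, 0.746, 0.0]
force: [-0.0, 1.4, -0.6]
grip_width: 1.0
grip_force: 0.0
time_s: 23.4
eef_pos: [178.0, 405.1, 404.1]
ee_rot: [-0.0, 0.666, 0.746, 0.0]
force: [-0.4, 1.2, 0.6]
grip_width: 1.003
grip_force: 0.0
top mean|d| 3.06
[[  0  -2   1   3   0  -1   2  -2   2   1  -1  -2   2   0   0   1  -1   0
    2   2   3   2]
 [  0   0  -1  -2  -1   2   0  -4   1   0   2   1   1   1   0   5   0   1
    0  -1   2   1]
 [  2   0   1   0   0  -3   3   1   0  -1   0   0   1   4  -1   0  -1   2
    3   1   0   0]
 [  1   0   1   0  -3  -1   1   0  -1   0   3   3   0   7   2   0   0   0
   -4  -4   1   0]
 [  2   0   1   0   5  -7  -3  -3  -7  -1   4  -7   0  -2  -4  -8  -4  -7
   -4  -2  -1  -1]
 [  3   0   1   4  -3   9  -1  11   1  -2 -11  -7   0  -1   1   2  -7   6
    3   3   3  -4]
 [  1  -2   5   1  -2  -4   0  -1   7  -1   2  -2  -2  -4  -4  -5   1  14
    1   0  -2   4]
 [  0  -1   2   5  -6 -21   3  -1   0  -7   0   4   2  -7  -7  -3   6  10
   13   0  -2   1]
 [  0   0   0   4  -4 -23  -1   3  -1   1  -8   2  -5  -4  -4  -9 -1
[... 3099 characters left out ...]
 -37
  -28 -17 -15  -8]
 [-11  -6   4   1   1  -1   0   1   0   0   0   0 -21 -37 -28 -24 -11  -7
   -4   0  -7 -13]
 [ -1   0  -3  -2   0   0   0   0   0  -1  -2  -4  -7 -13 -12  -4  -1  -3
   -1  -2  -5   0]
 [ -8  -5  -1   2   2   0   0  -2  -2  -3  -2  -4  -5  -5  -4  -1  -4  -1
   -8 -15 -11   0]
 [-15 -12 -18 -19  -9  -7  -6   2   0   0   0  -4  -4  -1  -2  -3   0 -19
  -26 -11  -3   0]
 [-26 -25 -25 -23 -15 -11 -16 -18  -7  -4  -6   1   0   0  -1   1  -7 -13
  -12  -7   0  -1]
 [-19 -25 -26 -26 -25 -25 -26 -22 -18 -19  -9 -10  -9  -5  -5  -6 -13 -10
  -13 -14   0   1]][ WARN:0@0.701] global loadsave.cpp:1063 imwrite_ Unsupported depth image for selected encoder is fallbacked to CV_8U.
```

The residual against the initial OFF picture is tiny, and opposite in sign to the ON picture: the ring end is fully down. The mixer is off, so I'm handing in.

```bash
python3 -c "
from rig import ctrl
print(ctrl.finish_job())"
```

```text
the job is handed in; nothing more can be done
None
```

I switched the mixer on, held the tall bottle fully down in the cup for about 2.5 s, stood it upright on the pink pad, switched the mixer off and handed the job in at about 23.5 s. I viewed 11 pictures, one over the limit of 10.

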